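# Comb the perch dowels into the grooved tray

## Task

The perch dowels for the bird boxes were tipped in a heap into the grooved tray. The little rake stands handle-down in the tool block with only its head to take hold of: lift it out, lay it on the bench with its tines down and let go of it, then take it again by the handle and comb it lightly through the tray until every dowel lies right down in a groove. Touch the dowels with nothing but the rake, leave the rake lying on the bench tines down, and do not push the other things about.

Things in the scene. Friction and masses are not known exactly. Their poses are not given: they have to be found in the camera images.
- tray: Wooden tray fixed to the bench, on its left or right half, 252 mm long (its x, roughly away from the robot), 104 mm wide (y); origin at the centre of its underside, z up. Seven flat-bottomed grooves run along y, side by side in x: centres at x = -60 + 20 i mm (i = 0..6), 16 mm wide, 13 mm deep, 88 mm long, floors at z = 6 mm, parted by ridges 4 mm thick.
- tray_middle (a point): Middle of the tray at ridge-top height (tray z = 19 mm); tray's axes. Beyond the outermost grooves, at either end, a plain landing 50 mm long lies level with the ridge tops (x from 68 to 118 mm either way), then an end lip 8 mm thick, top 8 mm above the ridges. Side walls 8 mm thick, inner faces at y = +-44 mm, tops 24 mm above the ridges.
- tool_block: Dark wooden tool block fixed to the bench on the half without the tray, 64 mm (x) by 210 mm (y), 110 mm high; origin at the centre of its underside. A square upright hole 21 mm wide and 100 mm deep at its centre holds the rake's handle; two short tool handles stand up to 42 mm above its top, 85 mm to either side of the hole.
- rake: Wooden hand rake, about 90 g, 138 mm long. Origin at the centre of the handle's free end; z along the handle from there to the head, y along the head, tines towards -x. Handle square, 18 x 18 mm, z = 0 to 122 mm. At the start it stands upright in the block, handle down, head and 22 mm of handle showing, tines roughly away from the robot; lift it 100 mm to clear the hole.
- rake_head (a point): Centre of the rake's head (rake z = 130 mm), rake's axes. The head is a bar 68 mm wide (y) and 16 mm thick (x and z); its two end faces can be gripped.
- rake_tines (a point): Middle of the row of tine tips (rake x = -34, z = 130 mm), rake's axes: five round steel tines, 5 mm diameter, 15.5 mm apart along y, standing 26 mm out of the head. Laid on the bench tines down, the rake rests on the tips and the handle's free end, its handle sloping by 11 degrees.
- rake_grip (a point): Point on the handle's centre line to hold it by, 58 mm from the head's centre (rake z = 72 mm), rake's axes; 23 mm above the bench when the rake lies tines down.
- dowel1: Plain round wooden dowel, 12 mm diameter, 76 mm long, 10 g, sanded smooth; origin at its middle on its axis, x along it. At the start it lies askew across the tray's ridges (centre 25 mm above the tray's underside). Down in a groove its centre is 12 mm above the tray's underside and its top just below the ridge tops.
- dowel2: Plain round wooden dowel, 12 mm diameter, 76 mm long, 10 g, sanded smooth; origin at its middle on its axis, x along it. At the start it lies askew across the tray's ridges (centre 25 mm above the tray's underside). Down in a groove its centre is 12 mm above the tray's underside and its top just below the ridge tops.
- dowel3: Plain round wooden dowel, 12 mm diameter, 76 mm long, 10 g, sanded smooth; origin at its middle on its axis, x along it. At the start it lies askew across the tray's ridges (centre 25 mm above the tray's underside). Down in a groove its centre is 12 mm above the tray's underside and its top just below the ridge tops.
- dowel4: Plain round wooden dowel, 12 mm diameter, 76 mm long, 10 g, sanded smooth; origin at its middle on its axis, x along it. At the start it lies askew across the top of the other dowels in the tray (centre 37 mm above the tray's underside). Down in a groove its centre is 12 mm above the tray's underside and its top just below the ridge tops.
- dowel5: Plain round wooden dowel, 12 mm diameter, 76 mm long, 10 g, sanded smooth; origin at its middle on its axis, x along it. At the start it lies askew across the top of the other dowels in the tray (centre 37 mm above the tray's underside). Down in a groove its centre is 12 mm above the tray's underside and its top just below the ridge tops.
- hammer: A steel-headed hammer with a wooden handle, 260 mm long, lying at the back of the middle. Not to be disturbed.
- brush: A flat paint brush, 170 mm long, 42 mm wide, 20 mm high, lying on the right. Not to be disturbed.
- tape_roll: A roll of paper tape lying flat, 72 mm across, 24 mm high, between the tray and the tool block. Not to be disturbed.
- screwdriver: A screwdriver 180 mm long, 26 mm high, lying on the right. Not to be disturbed.
- glue_bottle: A standing glue bottle, 64 mm across, 190 mm tall, on the right. Not to be disturbed.
- spray_bottle: A standing spray bottle, 94 mm across, 166 mm tall, on the left. Not to be disturbed.
- scissors: A pair of scissors lying flat, about 185 mm long, 12 mm high, on the left. Not to be disturbed.
- screw_jar: A standing glass jar with a metal cap, 72 mm across, 85 mm tall, on the right. Not to be disturbed.

How it is judged:
By the outcome, as a careful person would: the job done as asked, in the order asked, and still so for the second after the job is handed in, with the robot touching nothing.
It also fails if it takes over 72 s, if anything falls off the work surface, if the arm or the gripper's body presses on something with over 40 N, if the wrist force passes 120 N, or if a joint passes its speed limit or range.

## Robot

A 6-joint arm with a two-finger parallel gripper is mounted at the origin on the work surface. World frame = base frame: x ahead of the robot, y to its left, z up, the work surface at z = 0. Lengths are in m, angles in rad, forces in N, time in s.
With the tool pointing down it reaches from about 0.375 to 0.975 m from the base axis. Payload 3.8 kg.
Tool frame: the origin (TCP) lies midway between the tips of the shut fingers; the grasp point (between the pads) lies 19 mm behind it; z points along the fingers, y is the line along which they close (so a half turn about z gives the same grasp; the last joint's range is limited). The gripper opens to 88 mm and grips with 3 to 60 N. Pads are 18 mm wide; open, the fingers measure 123 mm over their backs; the gripper's body (75 mm by 187 mm) begins 45 mm behind the grasp point.
Start: joints at [-1.372, 0.264, 1.604, -0, 1.274, -0.037], TCP at [0.158, -0.656, 0.239] pointing down, gripper open.
Joint ranges: [-2.63, 2.63], [-0.94, 2.18], [0.31, 2.57], [-1.31, 4.45], [0, 2.66], [-2.55, 2.55]. Speed limits (rad/s): [2.57, 2.57, 3.14, 3.14, 3.14, 3.14].

## Interface

Orientations are given as a rotation vector (axis times angle).
In Python, from cell import manip, inverse_kinematics, cams, order gives the robot as it stands. Calls block until the motion is done:
- manip.move_pose(position, orientation): joint-space move of the TCP to a pose.
- manip.move_linear(position, rate=0.15, rot=None): straight line of the TCP; rot=None keeps the orientation; rate is the mean speed in m/s.
- manip.set_joints(angles): joint-space move.
- manip.set_gripper(opening, force=None): finger opening in m; force is the grip in N (None keeps the last); returns when the fingers have stopped.
- manip.dwell(seconds).
- inverse_kinematics(position, orientation): joint angles nearest the present ones, or None.
- manip.state(): the state.
- cams.capture(name): name is "side" or "top" or "wrist"; returns a dict with "image" (480x640x3 uint8, blue, green, red), "z_map" (480x640 float32, m along the optical axis (not along the pixel's ray), 0 where there is no reading), "intrinsics" (3x3 intrinsics, pixels), "k1" (the pictures are not rectified: a ray, as slopes to the right and down, at radius r is drawn at 1 + k1 r^2 times it, then the intrinsics apply), "position" and "orientation" of the camera in the world; the wrist camera has in their place "T_tool_cam" (4x4, takes a point from camera to tool coordinates, whose origin is the TCP and whose axes are the flange's). Camera axes: x right, y down, z forward; pixel columns grow to the right and rows downward; lengths in m; the calibration is good to about 2 mm. A picture is of the moment at which its call begins: read the wrist's pose just before it.
A pose or a line that the arm cannot do raises manip.IKError and nothing moves.
- order.close_job(): hands the job in; it is judged then, once.
The state is a dict: "clock": time; "joint_pos": joint angles; "joint_velocities": joint speeds; "tau": joint torques, N m; "tool_pos": TCP position; "tcp_rot": TCP orientation; "contact_force": force on the tool from outside, world axes, zero at the start; "moment": the same for the moment, N m; "gripper_width": finger opening in m; "grasp_force": force on a finger pad.
Only numpy, scipy, OpenCV 4.12 (cv2) and the standard library are available. Lean on these libraries where they do the work, as an engineer would, in place of code of your own. Each camera call takes 0.05 s, during which the arm holds its last target. There are 200 camera calls.

## Working session

There is one attempt and no reset: what is moved stays moved. The work goes in short steps, each a Python script; the robot and the scene stay as the last script left them, time stands still between calls to the robot, and variables do not carry over. Pictures are saved under pics/ and viewed, at most 10 in all, crops included, and the job is handed in when it is done.

```bash
ls; mkdir -p pics; cat > h.py <<'E'
import numpy as np, cv2
from scipy.spatial.transform import Rotation as R
from cell import manip, inverse_kinematics, cams, order
def cap(n):
    s=manip.state(); c=cams.capture(n)
    if n=="wrist":
        T=np.eye(4);T[:3,:3]=R.from_rotvec(s["tcp_rot"]).as_matrix();T[:3,3]=s["tool_pos"]
        c["T"]=T@c["T_tool_cam"]
    else:
        T=np.eye(4);o=np.array(c["orientation"])
        T[:3,:3]=o if o.shape==(3,3) else R.from_rotvec(o).as_matrix();T[:3,3]=c["position"];c["T"]=T
    return c
def save(c,f):
    cv2.imwrite("pics/"+f+".png",c["image"]); np.savez("pics/"+f+".npz",**{k:c[k] for k in("image","z_map","intrinsics","k1","T")})
def load(f): return dict(np.load("pics/"+f+".npz"))
def ray(c,u,v):
    K=c["intrinsics"];d=np.array([(u-K[0,2])/K[0,0],(v-K[1,2])/K[1,1]]);s=d.copy()
    for _ in range(20): s=d/(1+float(c["k1"])*(s@s))
    return np.array([s[0],s[1],1.])
def atz(c,u,v,z):
    d=c["T"][:3,:3]@ray(c,u,v);p=c["T"][:3,3];return p+d*(z-p[2])/d[2]
def bydepth(c,u,v,w=1):
    u0,v0=int(round(u)),int(round(v));Z=c["z_map"][v0-w:v0+w+1,u0-w:u0+w+1];Z=np.median(Z[Z>0])
    return c["T"][:3,:3]@(ray(c,u,v)*Z)+c["T"][:3,3]
def tri(c1,p1,c2,p2):
    A=[];b=[]
    for c,p in((c1,p1),(c2,p2)):
        d=c["T"][:3,:3]@ray(c,*p);d/=np.linalg.norm(d);M=np.eye(3)-np.outer(d,d);A.append(M);b.append(M@c["T"][:3,3])
    return np.linalg.lstsq(np.vstack(A),np.hstack(b),rcond=None)[0]
E
python3 - <<'E'
from h import *
for n in("top","side","wrist"):
    c=cap(n);save(c,n+"0");print(n,c["T"].round(3).tolist(),c["k1"],c["intrinsics"].tolist())
c=cams.capture("wrist");print(c["T_tool_cam"],manip.state())
E
```

```text
pics
top [[0.009, -0.995, 0.097, 0.443], [-1.0, -0.01, -0.011, 0.006], [0.012, -0.097, -0.995, 1.387], [0.0, 0.0, 0.0, 1.0]] -0.05847118492898728 [[474.23763837211516, 0.0, 321.8270242547555], [0.0, 474.23763837211516, 250.37338255388968], [0.0, 0.0, 1.0]]
side [[-0.87, -0.296, 0.394, -0.029], [-0.492, 0.551, -0.673, 0.991], [-0.017, -0.78, -0.626, 1.041], [0.0, 0.0, 0.0, 1.0]] 0.008700119217596334 [[601.8296602420894, 0.0, 322.8650300734748], [0.0, 601.8296602420894, 243.2253933705718], [0.0, 0.0, 1.0]]
wrist [[0.235, -0.933, -0.272, 0.229], [-0.972, -0.226, -0.064, -0.638], [-0.002, 0.279, -0.96, 0.383], [0.0, 0.0, 0.0, 1.0]] -0.041461268896976156 [[397.4984403199478, 0.0, 320.3136843127492], [0.0, 397.4984403199478, 233.4780989105796], [0.0, 0.0, 1.0]]
[[ 9.14150472e-04 -9.60196318e-01 -2.79324534e-01  7.35000452e-02]
 [ 9.99999547e-01  8.03912497e-04  5.09214986e-04 -8.31701031e-04]
 [-2.64393871e-04 -2.79324873e-01  9.60196618e-01 -1.45924149e-01]
 [ 0.00000000e+00  0.00000000e+00  0.00000000e+00  1.00000000e+00]] {'clock': 0.2, 'joint_pos': array([-1.37188617e+00,  2.64492601e-01,  1.60485172e+00,  1.40858169e-05,
        1.27367635e+00, -3.68786839e-02]), 'joint_velocities': array([ 0.00095629, -0.0031371 , -0.00396599, -0.00061727,  0.00093095,
        0.0015997 ]), 'tau': array([ 5.58245174e-04, -5.02170432e+01, -3.56979561e+01,  7.27631408e-02,
        2.57752498e-02, -1.30984208e-04]), 'tool_pos': array([ 0.15761702, -0.65589022,  0.23784566]), 'tcp_rot': array([-3.11837151e+00, -3.69344869e-01,  1.60374584e-04]), 'contact_force': array([-0.05865064, -0.48976129,  0.17616538]), 'moment': array([-0.01328525, -0.01077443, -0.00185475]), 'grasp_force': 0.0, 'gripper_width': 0.08800573636668191}
```

View pics/top0.png

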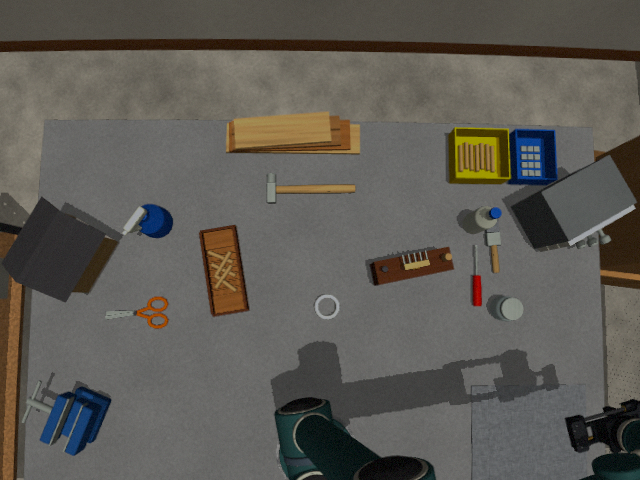

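View pics/side0.png

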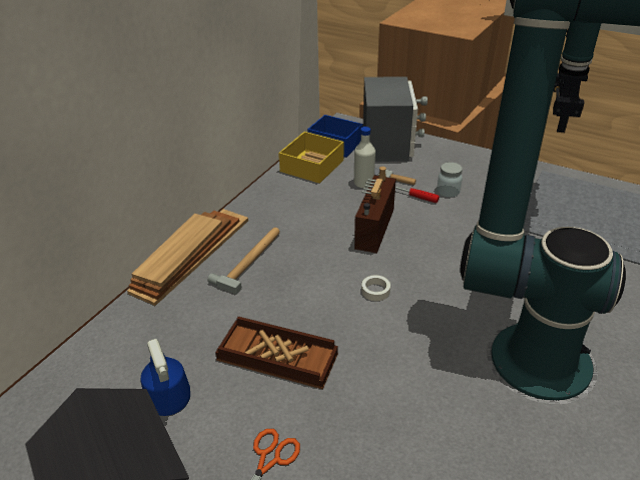

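The top view shows the tray on the left, corners at about (200,231), (236,225), (249,310) and (212,317). The rake head is at (415,262) in the block at right, and the bench around (310,245) is free. The side view agrees. Next I'll take near wrist views.

```bash
python3 - <<'E'
from h import *
c=load("top0")
hd=bydepth(c,413,264);tr=atz(c,224,270,.02);print("head",hd,"tray",tr,"blk ends",atz(c,375,273,.11),atz(c,450,257,.11))
for p in((200,231),(236,225),(249,310),(212,317)):print(atz(c,*p,.043))
for n,p in (("free",(310,245)),("hammer",(271,203)),("tape",(327,307)),("jar",(509,308)),("screwdr",(477,290))):print(n,atz(c,*p,0))
def down(yaw): return (R.from_euler('z',yaw)*R.from_euler('x',np.pi)).as_rotvec()
hx,hy=hd[:2]
for i,(dx,dy) in enumerate(((-0.03,.03),(-.03,-.06))):
    manip.move_pose([hx+dx,hy+dy,.33],down(0));save(cap("wrist"),f"r{i}")
for i,(dx,dy) in enumerate(((-.03,0),(-.03,-.07))):
    manip.move_pose([tr[0]+dx,tr[1]+dy,.25],down(0));save(cap("wrist"),f"t{i}")
print(manip.state()["clock"])
a=np.hstack([cv2.resize(load(f)["image"],(400,300)) for f in("r0","r1")]);b=np.hstack([cv2.resize(load(f)["image"],(400,300)) for f in("t0","t1")])
cv2.imwrite("pics/mont.png",np.vstack([a,b]))
E
```

```text
head [ 0.52992228 -0.24895103  0.14549323] tray [0.51605692 0.27188124 0.02      ] blk ends [ 0.50711899 -0.15285285  0.11      ] [ 0.55242152 -0.35792901  0.11      ]
[0.62571813 0.33950531 0.043     ]
[0.64402353 0.23672491 0.043     ]
[0.40289454 0.19389954 0.043     ]
[0.38212619 0.29773308 0.043     ]
free [0.59325763 0.02487548 0.        ]
hammer [0.71743013 0.14202015 0.        ]
tape [ 0.4124647  -0.02656171  0.        ]
jar [ 0.41261324 -0.56339585  0.        ]
screwdr [ 0.4650401  -0.46831839  0.        ]
5.3667
```

View pics/mont.png

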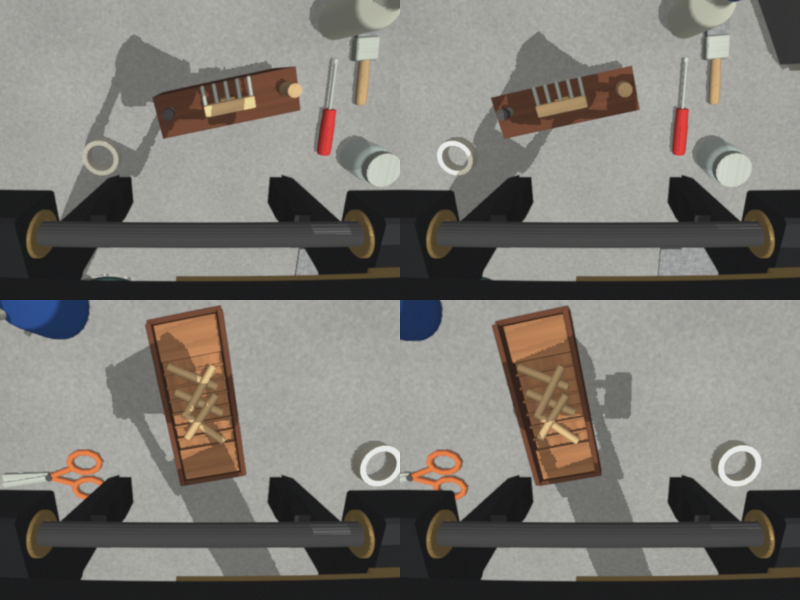

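The rake head shows at about (228,105) in the first tile and (562,104) in the second. The tray and heap are clear in the lower tiles. I'll enlarge the rake and tray.

```bash
python3 - <<'E'
from h import *
# crops: r0 x300..430,y110..200 ; r1 x200..330
a=load("r0")["image"][115:195,300:433];b=load("r1")["image"][115:195,200:333]
m=np.hstack([cv2.resize(x,None,fx=3,fy=3,interpolation=cv2.INTER_CUBIC) for x in(a,b)])
t=[load("t0")["image"][0:310,225:400],load("t1")["image"][0:310,145:320]]
n=np.hstack(t);n=cv2.copyMakeBorder(n,0,0,0,m.shape[1]-n.shape[1],cv2.BORDER_CONSTANT)
cv2.imwrite("pics/crop.png",np.vstack([m,n]));print(m.shape,n.shape)
E
```

```text
(240, 798, 3) (310, 798, 3)
```

View pics/crop.png

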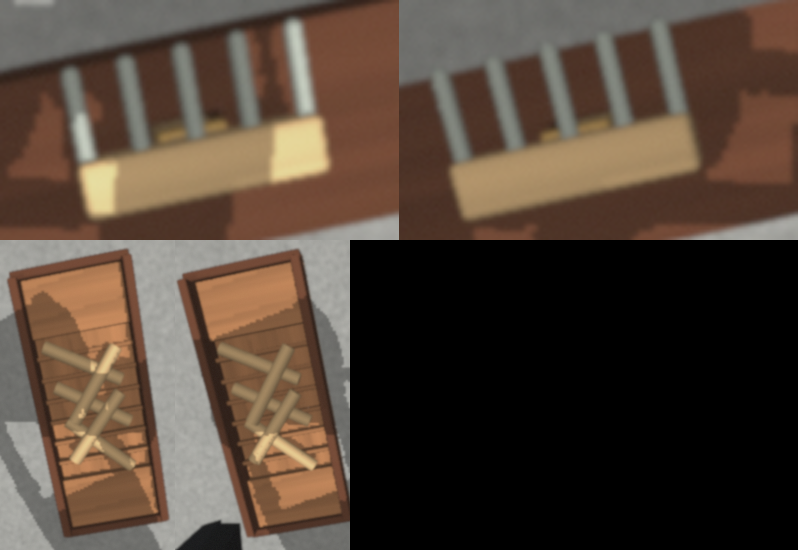

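In the crop the head's top-face corners and tine tips are sharp, e.g. r0 corners (80,166), (323,117), (328,170), (90,218). The tray rim corners are visible too. The dowels lie between the two landings. Triangulating these points now.

```bash
python3 - <<'E'
from h import *
r0,r1,t0,t1=[load(f) for f in("r0","r1","t0","t1")]
A=[(80,166),(323,117),(328,170),(90,218),(70,68),(180,46),(292,22)]
B=[(50,167),(291,115),(299,168),(66,219),(39,74),(149,47),(260,24)]
P=[]
for a,b in zip(A,B):
    p=tri(r0,(a[0]/3+299.7,a[1]/3+114.7),r1,(b[0]/3+199.7,b[1]/3+114.7));P.append(p);print(p.round(4))
P=np.array(P);c=P[:4].mean(0);print("c",c,"ydir yaw",[np.degrees(np.arctan2(*(P[i]-P[j])[[1,0]])) for i,j in((0,1),(3,2),(4,6))],"len",[np.linalg.norm(P[i]-P[j]) for i,j in((0,1),(3,2),(4,6),(0,3),(1,2))])
Q=[]
for a,b in zip([(234,37),(355,10),(392,279),(292,296)],[(149,41),(268,10),(322,273),(220,295)]):
    p=tri(t0,a,t1,b);Q.append(p);print("tray",p.round(4),atz(t0,*a,.043).round(4),atz(t1,*b,.043).round(4))
# tray rim from depth: points with height > .035 near tray
for f,c in(("t0",t0),("t1",t1)):
    vv,uu=np.mgrid[0:300:2,100:450:2];pts=np.array([bydepth(c,u,v,0) if c["z_map"][v,u]>0 else [0,0,0] for u,v in zip(uu.ravel(),vv.ravel())])
    m=(pts[:,2]>.021)&(pts[:,2]<.06)&(abs(pts[:,0]-.515)<.18)&(abs(pts[:,1]-.27)<.1)
    rect=cv2.minAreaRect(pts[m][:,:2].astype(np.float32)*1000);print(f,rect,np.percentile(pts[m][:,2],[5,50,95]))
h=[.53,-.249,.14]
def Rt(yaw,e): # tool z horizontal heading yaw, elevation e (deg)
    z=np.array([np.cos(yaw)*np.cos(e),np.sin(yaw)*np.cos(e),np.sin(e)]);y=np.array([np.sin(yaw),-np.cos(yaw),0]);x=np.cross(y,z);return np.column_stack([x,y,z])
for yd in(0,12,15):
  for e in(0,-15,-25,-35,-45,-60):
    M=Rt(np.radians(yd),np.radians(e));q=inverse_kinematics(np.array(h)+M[:,2]*.019,R.from_matrix(M).as_rotvec());q2=inverse_kinematics(np.array(h)+[0,0,.115]+M[:,2]*.019,R.from_matrix(M).as_rotvec())
    print(yd,e,None if q is None else q.round(2),None if q2 is None else q2.round(2))
E
```

```text
[ 0.5317 -0.2236  0.1478]
[ 0.5451 -0.2899  0.1459]
[ 0.5308 -0.2919  0.1469]
[ 0.5169 -0.2265  0.1456]
[ 0.557  -0.2209  0.142 ]
[ 0.5633 -0.251   0.1395]
[ 0.5695 -0.2815  0.1389]
c [ 0.53110019 -0.25799356  0.14655181] ydir yaw [np.float64(101.43593673777731), np.float64(101.97725222879448), np.float64(101.7078440569058)] len [np.float64(0.06770654099929578), np.float64(0.0669248356455429), np.float64(0.061993812398705085), np.float64(0.015192005722133873), np.float64(0.014468395542162064)]
tray [0.6238 0.343  0.0421] [0.6246 0.3428 0.043 ] [0.6227 0.3425 0.043 ]
tray [0.6458 0.2439 0.0381] [0.6446 0.2443 0.043 ] [0.6447 0.2433 0.043 ]
tray [0.4084 0.2004 0.0271] [0.4118 0.2035 0.043 ] [0.4179 0.2002 0.043 ]
tray [0.394  0.2998 0.0417] [0.3941 0.2997 0.043 ] [0.3951 0.2994 0.043 ]
t0 ((517.4429931640625, 273.12890625), (252.17730712890625, 104.59038543701172), 10.416247367858887) [0.02523437 0.04055435 0.04369507]
t1 ((517.3291015625, 273.457763671875), (252.7633056640625, 104.8111801147461), 10.268953323364258) [0.02486004 0.03948212 0.04372761]
0 0 [-0.95  0.5   2.5   2.19  1.49
[... 747 characters left out ...]
 [-0.9  -0.12  2.29  1.22  0.9  -0.33]
12 -45 [-0.82  0.04  2.3   1.17  0.72 -0.36] [-0.82 -0.13  2.21  0.94  0.85 -0.04]
12 -60 [-0.7   0.04  2.19  0.67  0.69  0.19] [-0.7  -0.1   2.08  0.53  0.89  0.38]
15 0 [-1.05  0.54  2.36  1.82  1.51 -1.34] [-1.05  0.24  2.39  1.8   1.44 -1.07]
15 -15 [-1.02  0.32  2.38  1.72  1.21 -1.12] [-1.02  0.05  2.36  1.61  1.19 -0.82]
15 -25 [-0.98  0.2   2.37  1.59  1.03 -0.93] [-0.98 -0.04  2.32  1.43  1.05 -0.6 ]
15 -35 [-0.91  0.11  2.33  1.41  0.87 -0.69] [-0.91 -0.09  2.26  1.2   0.95 -0.36]
15 -45 [-0.84  0.06  2.28  1.15  0.76 -0.39] [-0.84 -0.11  2.19  0.94  0.89 -0.09]
15 -60 [-0.71  0.05  2.18  0.67  0.72  0.13] [-0.71 -0.09  2.07  0.55  0.92  0.31]
```

```bash
cat >> h.py <<'E'
def Rt(yaw,e): # tool z heading yaw (deg), elevation e (deg); closing axis horizontal
    yaw,e=np.radians([yaw,e])
    z=np.array([np.cos(yaw)*np.cos(e),np.sin(yaw)*np.cos(e),np.sin(e)]);y=np.array([np.sin(yaw),-np.cos(yaw),0]);return np.column_stack([np.cross(y,z),y,z])
def rv(M): return R.from_matrix(M).as_rotvec()
def mp(g,M,d=.019): manip.move_pose(np.array(g)+M[:,2]*d,rv(M))
def ml(g,M,rate=.15,d=.019): manip.move_linear(np.array(g)+M[:,2]*d,rate,rv(M))
def st(m=""):
    s=manip.state();print(m,"t",round(float(s["clock"]),2),"tcp",s["tool_pos"].round(4),"F",s["contact_force"].round(2),"w",round(float(s["gripper_width"]),4),"gf",round(float(s["grasp_force"]),1))
E
python3 - <<'E'
from h import *
M=Rt(11.7,-25);h=np.array([.5307,-.258,.140])
mp(h-.1*M[:,2]+[0,0,.03],M);st("pre");ml(h-.06*M[:,2],M)
ml(h,M,.1);st("at")
manip.set_gripper(.05,40);st("grip")
if manip.state()["gripper_width"]>.06:
    ml(h+[0,0,.02],M,.05);st("l1");ml(h+[0,0,.14],M,.2);st("up")
    save(cap("side"),"s1");save(cap("wrist"),"w1")
    a=load("s1")["image"][60:360,250:550];cv2.imwrite("pics/lift.png",np.hstack([cv2.resize(a,(400,400)),cv2.resize(load("w1")["image"],(400,400))]))
E
```

```text
pre t 7.63 tcp [ 0.4592 -0.2725  0.2044] F [-0.65  0.45  0.07] w 0.0881 gf 0.0
at t 8.93 tcp [ 0.5475 -0.2545  0.1322] F [-0.01 -0.06 -0.27] w 0.0884 gf 0.0
grip t 9.38 tcp [ 0.5475 -0.2548  0.1322] F [ 0.39 -0.31  0.61] w 0.0672 gf 40.0
l1 t 9.93 tcp [ 0.5476 -0.2546  0.1524] F [0.15 0.49 0.11] w 0.067 gf 40.0
up t 10.68 tcp [ 0.5471 -0.254   0.2707] F [ 0.1   0.49 -0.61] w 0.0669 gf 40.0
```

View pics/lift.png

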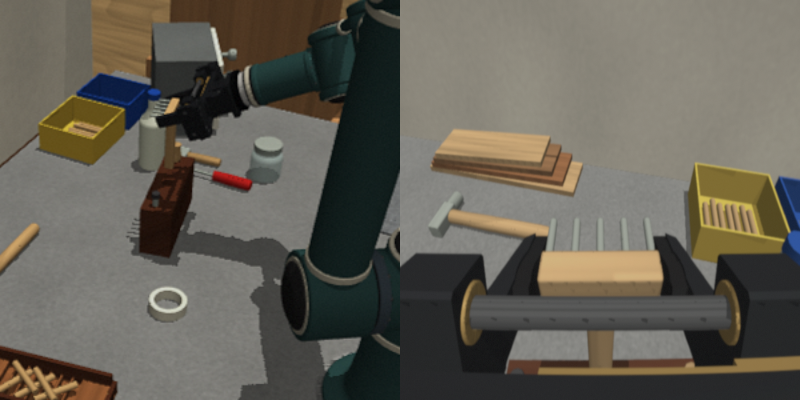

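The rake is out and hangs upright, the head held centrally and the handle clear of the block. Now I'll lay it down.

```bash
python3 - <<'E'
from h import *
p=np.array([.60,.03,0]);E=-104
M1=Rt(0,-45);M=Rt(0,E)
mp([.55,-.1,.30],M1);mp(p+[0,0,.20],M);st("above")
ml(p+[0,0,.06],M,.15);st("low");F0=manip.state()["contact_force"]
for z in np.arange(.050,.0305,-.002):
    ml(p+[0,0,z],M,.04);F=manip.state()["contact_force"]
    if np.linalg.norm(F-F0)>3: break
st("z%.3f"%z)
save(cap("side"),"s2")
manip.set_gripper(.088);st("open")
ml(p+[0,0,.033]-.12*M[:,2],M,.15);st("away")
mp([.54,-.03,.30],Rt(0,-90));save(cap("wrist"),"w2a");mp([.54,.06,.30],Rt(0,-90));save(cap("wrist"),"w2b");st()
a=load("s2")["image"][180:380,200:400]
f=lambda n:load(n)["image"][60:360,160:480]
cv2.imwrite("pics/laid.png",np.hstack([cv2.resize(f("w2a"),(400,375)),cv2.resize(f("w2b"),(400,375))]))
E
```

```text
above t 12.85 tcp [0.5951 0.0294 0.1804] F [ 0.16 -0.95  0.07] w 0.0675 gf 40.0
low t 13.93 tcp [0.5964 0.0299 0.0428] F [ 0.04 -0.13 -0.32] w 0.0673 gf 40.0
z0.032 t 16.58 tcp [0.5958 0.03   0.0141] F [0.05 0.27 3.04] w 0.0673 gf 40.0
open t 17.12 tcp [0.5953 0.03   0.0134] F [-0.1   0.1  -0.52] w 0.0878 gf 0.0
away t 18.08 tcp [0.6235 0.03   0.1299] F [ 0.48 -0.69  0.23] w 0.088 gf 0.0
 t 19.4 tcp [0.54   0.0605 0.2789] F [-0.18  0.01  0.39] w 0.0879 gf 0.0
```

View pics/laid.png

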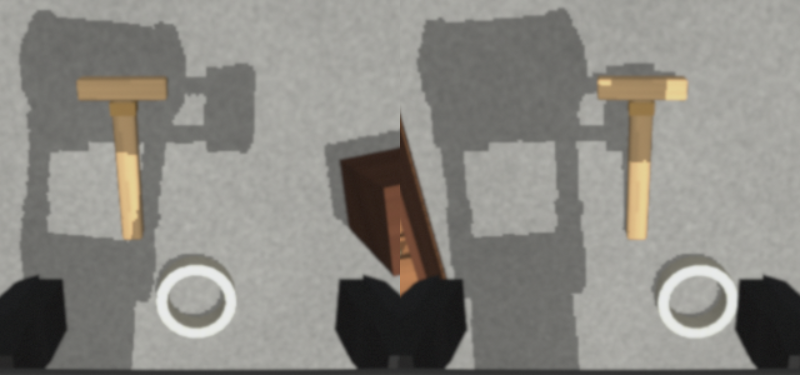

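The rake lies tines down, handle towards the robot. In the left crop the head spans (78–168, 79–100) and the handle end is at (131,238), clear of the tape. Next I'll check its position, take it by the handle, and probe the landing height.

```bash
cat >> h.py <<'E'
TC=np.array([.5174,.2733,.019]);TY=10.35
def rakeM(yaw,a): # rake axes; a = handle rise towards free end (deg)
    y_,a=np.radians([yaw,a]);f=np.array([np.cos(y_),np.sin(y_),0])
    z=f*np.cos(a)-np.array([0,0,np.sin(a)]);x=f*np.sin(a)+np.array([0,0,np.cos(a)]);return np.column_stack([x,np.cross(z,x),z])
TIP=np.array([-.034,0,.130])
def toolpose(tip,yaw,a,dz=0):
    Tg=np.load("grip.npy"); M=rakeM(yaw,a); o=np.array(tip)-M@TIP
    return o+M@Tg[:3,3], M@Tg[:3,:3]
def tipmove(tx,ty,h,a=6,yaw=None,rate=.1,lin=True):
    yw=TY if yaw is None else yaw
    c,s=np.cos(np.radians(TY)),np.sin(np.radians(TY))
    P,M=toolpose(TC+[c*tx-s*ty,s*tx+c*ty,h],yw,a)
    manip.move_linear(P,rate,rv(M)) if lin else manip.move_pose(P,rv(M))
E
python3 - <<'E'
from h import *
a,b=load("w2a"),load("w2b");g=lambda u,v:(u/1.25+160,v/1.25+60)
for n,p,q in(("hL",(78,79),(198,80)),("hR",(168,79),(287,79)),("eL",(121,240),(228,239)),("eR",(142,239),(248,239))):print(n,tri(a,g(*p),b,g(*q)).round(4))
print("gripmid",[(bydepth(c,*g(*p))).round(4) for c,p in((a,(126,150)),(b,(240,150)))])
t=load("top0");print("spray",bydepth(t,157,221),bydepth(t,133,220))
Mr=rakeM(0,-11);head=np.array([.60,.03,.0335]);o=head-Mr@[0,0,.13]
M=Rt(0,-74);gp=o+Mr@[0,0,.072];P=gp+M[:,2]*.012
T=np.eye(4);T[:3,:3]=Mr.T@M;T[:3,3]=Mr.T@(P-o);np.save("grip.npy",T);print(gp)
for tx in(-110,-60,0,60,112):
    c,s=np.cos(np.radians(TY)),np.sin(np.radians(TY))
    p_,m_=toolpose(TC+np.array([c*tx,s*tx,2])*[.001,.001,.001],TY,6);q=inverse_kinematics(p_,rv(m_));print(tx,p_.round(3),None if q is None else q.round(2))
E
```

```text
hL [0.6075 0.0643 0.0361]
hR [ 0.6079 -0.0038  0.0312]
eL [0.4764 0.0386 0.0268]
eR [0.4755 0.0213 0.0227]
gripmid [array([0.5534, 0.0303, 0.0334]), array([0.5534, 0.031 , 0.033 ])]
spray [0.64524994 0.44674185 0.09604015] [0.63618058 0.48589972 0.16743674]
[0.54306562 0.03       0.02243308]
-110 [0.356 0.244 0.049] [0.54 0.02 2.27 0.01 0.87 1.92]
-60 [0.405 0.253 0.049] [0.5  0.11 2.18 0.01 0.87 1.89]
0 [0.464 0.264 0.049] [0.47 0.21 2.06 0.01 0.89 1.85]
60 [0.523 0.274 0.049] [0.44 0.3  1.94 0.01 0.92 1.83]
112 [0.574 0.284 0.049] [0.42 0.38 1.82 0.01 0.95 1.81]
```

```bash
python3 - <<'E'
from h import *
Mr=rakeM(0,-11);gp=np.array([.60,.03,.0335])+Mr@[0,0,-.058];M=Rt(0,-74)
mp(gp-.10*M[:,2],M,.012);manip.set_gripper(.06);ml(gp,M,.15,.012);st("at")
manip.set_gripper(.01,45);st("grip")
P,m=toolpose(gp+Mr@[-.034,0,.058]+[0,0,.01],0,-11);manip.move_linear(P,.05,rv(m));st("lift")
P,m=toolpose([.60,.05,.12],0,6);manip.move_linear(P,.2,rv(m));st("up")
tipmove(-.098,0,.08,lin=False);tipmove(-.098,0,.02,rate=.15);st("pre")
F0=manip.state()["contact_force"]
for h in np.arange(.010,-.0045,-.001):
    tipmove(-.098,0,h,rate=.03);dF=manip.state()["contact_force"]-F0
    if dF[2]>2: break
print("touch h",h,dF);tipmove(-.098,0,h+.004,rate=.05);st()
save(cap("wrist"),"w3");save(cap("side"),"s3");
a=cv2.resize(load("s3")["image"][290:410,190:350],(533,400));b=cv2.resize(load("w3")["image"],(533,400))
cv2.imwrite("pics/pre.png",cv2.resize(np.hstack([a,b]),(800,300)))
E
```

```text
at t 21.55 tcp [0.5467 0.03   0.0113] F [-0.43 -0.55 -0.6 ] w 0.06 gf 0.0
grip t 22.26 tcp [0.5464 0.03   0.011 ] F [-0.59 -0.68  2.27] w 0.0173 gf 45.0
lift t 22.61 tcp [0.5468 0.03   0.0215] F [ 0.3  -0.22 -0.79] w 0.0178 gf 45.0
up t 23.4 tcp [0.5447 0.0499 0.1467] F [ 0.09  0.29 -1.  ] w 0.0176 gf 45.0
pre t 24.98 tcp [0.3683 0.2456 0.067 ] F [-0.66  0.76 -0.1 ] w 0.0175 gf 45.0
touch h -0.0009999999999999905 [-0.76879486 -1.91633538  4.68795608]
 t 28.47 tcp [0.3678 0.246  0.0501] F [ 0.16  0.63 -0.83] w 0.0172 gf 45.0
```

View pics/pre.png

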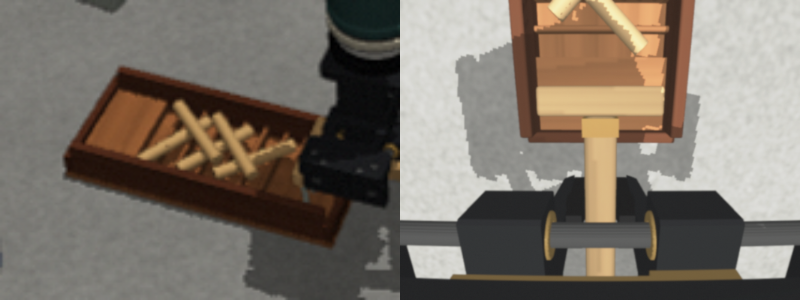

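The head is on the near landing, centred between the walls; the heap lies ahead and is untouched. The touch height is within 1 mm of the model, so I'll start the first sweep.

```bash
cat >> h.py <<'E'
def sweep(x0,x1,h=.0015,rate=.045,a=6,lim=12,ty=0,n=12):
    mx=0
    for x in np.linspace(x0,x1,max(2,int(abs(x1-x0)/.03)+1))[1:]:
        tipmove(x,ty,h,a,rate=rate);F=np.linalg.norm(manip.state()["contact_force"]);mx=max(mx,F)
        if F>lim: print("stop at",x,F);break
    st("sweep maxF %.1f"%mx)
def look(n,box=None):
    save(cap("wrist"),n);save(cap("side"),n+"s");save(cap("top"),n+"t")
    a=cv2.resize(load(n+"s")["image"][290:410,190:350],(533,400));b=cv2.resize(load(n)["image"],(533,400))
    cv2.imwrite("pics/%s_m.png"%n,cv2.resize(np.hstack([a,b]),(800,300)))
E
python3 - <<'E'
from h import *
tipmove(-.098,0,.0015,rate=.05);sweep(-.098,.085)
tipmove(.08,0,.05,rate=.15);tipmove(-.08,0,.10,a=0,rate=.3);st();look("k1")
E
```

```text
sweep maxF 1.3 t 33.77 tcp [0.5474 0.2787 0.0482] F [ 0.29  0.59 -0.54] w 0.0172 gf 45.0
 t 34.95 tcp [0.3832 0.2489 0.1408] F [ 1.16 -0.1  -0.79] w 0.0178 gf 45.0
```

View pics/k1_m.png

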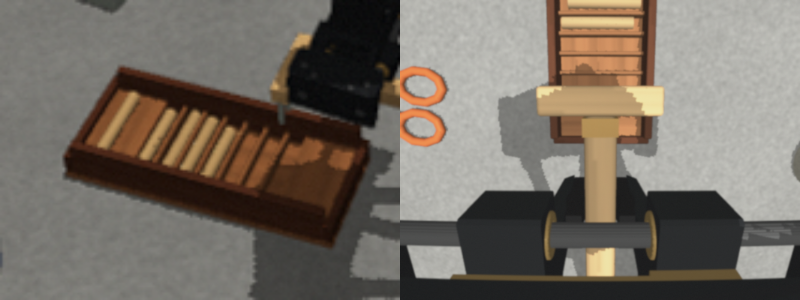

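One dowel lies on the far landing at (135,95)–(100,147) in the side crop. The other four look to be in grooves. I'll locate them with depth in the tray frame.

```bash
cat >> h.py <<'E'
def prof(f):
    c=load(f);K=c["intrinsics"];z=c["z_map"];H,W=z.shape
    uu,vv=np.meshgrid(np.arange(W),np.arange(H));u=cv2.undistortPoints(np.stack([uu,vv],-1).reshape(-1,1,2).astype(float),K,np.array([float(c["k1"]),0,0,0])).reshape(H,W,2)
    p=np.dstack([u[...,0]*z,u[...,1]*z,z])@c["T"][:3,:3].T+c["T"][:3,3]
    p=p[z>0]-TC;cs,s=np.cos(np.radians(TY)),np.sin(np.radians(TY))
    tx=cs*p[:,0]+s*p[:,1];ty=-s*p[:,0]+cs*p[:,1];h=p[:,2]
    m=(abs(ty)<.032)&(abs(tx)<.125)&(abs(h)<.04)
    for x in np.arange(-.124,.125,.004):
        k=m&(abs(tx-x)<.002); L=k&(ty<-.008);Rr=k&(ty>.008)
        print("%4d"%(x*1e3),[round(float(np.median(h[q]))*1e3,1) if q.any() else None for q in(L,Rr)],k.sum(),end=" | ")
    print()
E
python3 - <<'E'
from h import *
prof("k1s")
c=load("k1s")
for p in((244,328),(230,348.8)):
    w=atz(c,*p,.031)-TC;cs,s=np.cos(np.radians(TY)),np.sin(np.radians(TY));print((cs*w[0]+s*w[1]).round(4),(-s*w[0]+cs*w[1]).round(4))
E
```

```text
-124 [7.1, 6.5] 33 | -120 [6.1, 7.2] 33 | -115 [-1.3, -0.4] 24 | -111 [-1.5, -1.8] 43 | -107 [-0.8, -0.7] 40 | -103 [-0.9, -0.5] 37 |  -99 [-1.0, 0.4] 38 |  -95 [-1.8, -1.6] 36 |  -91 [-0.6, -0.6] 40 |  -87 [-1.7, -0.6] 37 |  -83 [-1.5, -0.1] 37 |  -79 [-0.6, 0.3] 38 |  -75 [-1.7, -1.2] 37 |  -71 [-1.4, -1.2] 36 |  -67 [-2.7, -1.4] 14 |  -63 [-13.4, -14.6] 21 |  -59 [-14.4, -15.0] 27 |  -55 [-14.7, -12.8] 31 |  -51 [-7.1, -3.4] 71 |  -47 [-2.3, -3.1] 9 |  -43 [-13.1, -12.7] 19 |  -39 [-14.1, -14.6] 29 |  -35 [-14.3, -14.8] 29 |  -31 [-8.3, -3.3] 74 |  -27 [-1.6, -2.2] 9 |  -23 [-12.9, -13.2] 19 |  -19 [-13.5, -13.3] 28 |  -15 [-14.0, -10.9] 32 |  -11 [-7.2, -2.1] 72 |   -7 [-3.2, -4.3] 9 |   -3 [-5.7, -3.7] 55 |    0 [-3.1, -3.0] 31 |    4 [-3.3, -3.3] 29 |    8 [-3.4, -3.1] 47 |   12 [-1.7, -3.1] 8 |   16 [-5.8, -6.4] 57 |   20 [-2.9, -2.9] 34 |   24 [-2.3, -3.6] 28 |   28 [-3.2, -1.5] 44 |   32 [-3.5, -2.3] 28 |   36 [-3.6, -2.0] 35 |   40 [-2.8, -3.1] 27 |   44 [-4.3, -6.2] 14 |   48 [-5.7, -4.5] 63 |   52 [-2.6, -2.2] 9 |   56 [-5.9, -4.7] 42 |   60 [-3.9, -3.1] 42 |   64 [-3.3, -2.4] 27 |   68 [-3.9, -1.2] 41 |   72 [-1.5, -2.0] 34 |   76 [-0.9, -0.2] 38 |   80 [-1.6, -1.2] 31 |   84 [-1.0, -0.5] 33 |   88 [-0.7, -1.5] 41 |   92 [6.4, 6.8] 80 |   96 [10.8, 11.3] 38 |  100 [9.0, 8.3] 17 |  104 [1.2, 1.3] 8 |  108 [-2.0, 0.1] 25 |  112 [-1.6, -1.2] 37 |  116 [0.2, 4.4] 56 |  120 [5.8, 5.0] 53 |  124 [7.1, 6.7] 22 | 
0.0909 -0.0308
0.0938 0.0358
```

Grooves at x = 0, 20, 40 and 60 mm are filled, tops below the ridges. The last dowel is at x≈96 on the landing, so I'll pull it back from behind.

```bash
python3 - <<'E'
from h import *
tipmove(.1105,0,.05,a=0,rate=.25);tipmove(.1105,0,.0015,a=0,rate=.08);st("down")
sweep(.1105,-.035,a=0,rate=.04)
tipmove(-.035,0,.05,a=0,rate=.15);tipmove(-.09,0,.10,a=0,rate=.3);st();look("k2");prof("k2s")
E
```

```text
down t 36.8 tcp [0.5699 0.2829 0.042 ] F [ 0.56  0.66 -0.66] w 0.0174 gf 45.0
sweep maxF 1.5 t 41.03 tcp [0.4273 0.2569 0.0427] F [-0.54 -0.11 -0.18] w 0.0173 gf 45.0
 t 41.91 tcp [0.3724 0.2468 0.1405] F [ 0.1   0.38 -0.74] w 0.0177 gf 45.0
-124 [7.0, 6.5] 34 | -120 [7.2, 7.3] 29 | -115 [0.3, 0.1] 32 | -111 [-1.7, -0.7] 36 | -107 [-0.7, -1.0] 42 | -103 [0.3, -1.5] 34 |  -99 [-1.4, -1.1] 37 |  -95 [-0.7, -0.6] 36 |  -91 [-2.0, -2.1] 35 |  -87 [-3.3, -1.0] 41 |  -83 [-2.1, -0.8] 39 |  -79 [-2.1, -0.4] 37 |  -75 [-0.9, -0.7] 36 |  -71 [-0.8, -1.0] 38 |  -67 [-3.1, -3.7] 12 |  -63 [-13.4, -14.2] 21 |  -59 [-14.4, -13.0] 30 |  -55 [-14.2, -13.3] 31 |  -51 [-6.8, -4.1] 73 |  -47 [-0.9, -1.0] 7 |  -43 [-13.6, -14.0] 14 |  -39 [-13.6, -15.4] 30 |  -35 [-14.5, -11.0] 34 |  -31 [-7.8, -5.2] 67 |  -27 [-3.1, -2.0] 32 |  -23 [-3.3, -2.0] 35 |  -19 [-3.1, -3.1] 28 |  -15 [-7.2, -8.6] 8 |  -11 [-5.5, -3.2] 71 |   -7 [-3.2, -4.6] 17 |   -3 [-4.0, -2.3] 47 |    0 [-2.8, -3.4] 31 |    4 [-4.7, -4.8] 18 |    8 [-3.1, -2.3] 58 |   12 [-2.8, -2.8] 19 |   16 [-3.2, -2.8] 48 |   20 [-3.0, -1.1] 29 |   24 [-4.2, -3.5] 10 |   28 [-4.7, -3.7] 60 |   32 [-3.1, -3.5] 28 |   36 [-2.6, -2.1] 39 |   40 [-2.8, -2.6] 23 |   44 [-7.2, -4.7] 7 |   48 [-5.2, -4.6] 71 |   52 [-3.7, -1.8] 8 |   56 [-4.9, -4.7] 46 |   60 [-3.5, -2.6] 37 |   64 [-2.4, -4.5] 26 |   68 [-1.5, -3.0] 49 |   72 [-1.0, -0.9] 33 |   76 [-0.9, -0.8] 32 |   80 [-0.5, -0.5] 35 |   84 [-1.5, -1.2] 33 |   88 [-2.1, -2.3] 36 |   92 [-1.8, 0.6] 30 |   96 [-2.1, -1.1] 39 |  100 [-1.5, -2.5] 32 |  104 [-1.4, -0.8] 31 |  108 [-1.0, -1.7] 35 |  112 [-2.2, -0.0] 32 |  116 [1.3, 3.7] 65 |  120 [7.3, 7.4] 39 |  124 [6.3, 5.9] 24 |
```

View pics/k2_m.png

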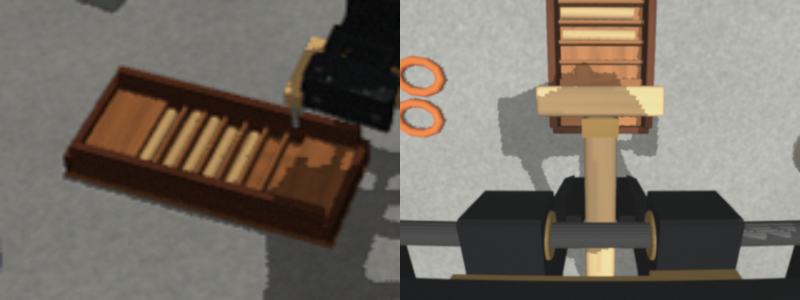

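All five dowels are down in grooves, x = -20 to 60 mm. Now I'll lay the rake back on the bench.

```bash
python3 - <<'E'
from h import *
def go(z,rate=None):
    P,m=toolpose([.607,.03,z],0,-11); manip.move_pose(P,rv(m)) if rate is None else manip.move_linear(P,rate,rv(m))
tipmove(-.04,0,.14,a=0,rate=.25);go(.12);go(.012,.15);F0=manip.state()["contact_force"]
for z in np.arange(.008,-.0025,-.001):
    go(z,.03)
    if (manip.state()["contact_force"]-F0)[2]>1.5:break
st("touch %.3f"%z)
manip.set_gripper(.06);st("open")
s=manip.state();M=R.from_rotvec(s["tcp_rot"]).as_matrix()
manip.move_linear(s["tool_pos"]-.14*M[:,2],.2);mp([.50,-.02,.32],Rt(0,-90));st()
save(cap("wrist"),"f");save(cap("side"),"fs");save(cap("top"),"ft")
cv2.imwrite("pics/fin.png",cv2.resize(np.hstack([load("fs")["image"],load("f")["image"]]),(800,300)))
E
```

```text
touch 0.008 t 44.63 tcp [0.5473 0.03   0.0193] F [-0.08  0.39 -0.01] w 0.0176 gf 45.0
open t 45.39 tcp [0.5469 0.03   0.0188] F [ 0.08  0.09 -0.58] w 0.06 gf 0.0
 t 46.92 tcp [ 0.4994 -0.0199  0.2985] F [ 0.39  0.36 -0.81] w 0.0603 gf 0.0
```

View pics/fin.png

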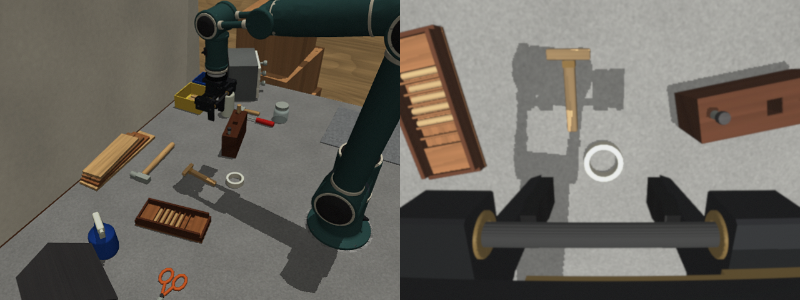

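The rake lies on the bench at (568,55)–(571,130) in the right half. It let go about 8 mm early on force noise, so I'll confirm its heights and then hand in.

```bash
python3 - <<'E'
from h import *
c=load("f");g=lambda u,v:((u-400)*1.6,v*1.6)
z=[bydepth(c,*g(*p)).round(4) for p in((552,54),(568,54),(585,54),(569,90),(571,125))];print(z)
if abs(z[1][2]-.042)<.006 and abs(z[3][2]-.032)<.008: print(order.close_job())
E
```

```text
[array([0.6016, 0.0552, 0.0418]), array([0.6016, 0.0308, 0.0407]), array([0.6015, 0.0046, 0.0411]), array([0.5467, 0.032 , 0.0321]), array([0.4864, 0.032 , 0.0203])]
the job is handed in; nothing more can be done
None
```

The job is handed in at about 47 s of the 72 s allowed: depth readings put all five dowels down in grooves and the rake on the bench tines down; I let go of it about 8 mm up at the end, and saw nothing else moved in the final pictures.

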